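Seat a circuit board in a card rack with its two ejector levers

TASK

Take the circuit board out of its rest and lower it upright into the slot of the card rack, so that it stands on the jaws of the two open levers, and let go of it there. Then swing both levers inward, gently and without forcing them past their stops, until they are fully in and have drawn the board fully home; do not push the board down into the contacts by hand, do not drop it, and leave the beakers, jar and bottle nearby alone.

Things in the scene. Friction and masses are not known exactly. Their poses are not given: they have to be found in the camera images.
- board: Loose upright green board 6 (x) x 100 (y) x 90 mm (z up), 0.14-0.28 kg; lowest 6 mm only 92, above z = 36 only 84 wide. Origin: middle of lower edge. Aluminium grip bar at top middle, 14 mm thick (x), 60 wide (y), z 72-90 mm: grasp it from above. From each side edge a round-ended ear, 10 mm thick, 8 high, at z = 35, reaches to y = +-63. Either way round fits. Starts upright in the rest.
- rest: Fixed grey bench rest, 70x110x32 mm, with a slot along its y, 8 mm wide, whose floor is 10 mm up; the board starts standing in it with its origin on the slot floor and its axes along the rest's. Origin: centre of its underside.
- rack: Fixed card rack on an 84x212x8 mm plate. Origin: centre of underside, z up. Slot along y, centred, 8 mm (x) by 103 mm (y). Card guides at y = +-30 rise to 62 mm, flared lead-ins to 72 mm, 16 mm wide at the mouth. Lever cheeks at y = +-72 rise to 66 mm.
- seat (a point): Point in the rack's slot, on its centre line, where the board's origin lies when fully home: 20 mm above the rack's underside; axes as the rack's. The board standing on the lower jaws of the open levers is 8 to 11 mm above it, and meets the tight contacts 4.5 mm above it. The contacts at each end (y = +-44 mm) resist with about 11 N per end and do not spring back.
- lever_left (a joint): Black lever at the rack's +y end, pivot along rack x at y = 72, z = 55 mm. 0 = fully in: hard stop, handle leaning 0.35 rad inward from upright, board home; 1.3 = fully open, leaning 0.95 rad outward (+y). Starts 1.15-1.3; stays where left (friction 0.14 N m). A two-pronged jaw takes the board's ear; swinging in lowers it, and below about 0.35 rad drives it into the contacts: about 7-12 N at the cross bar up to the stop.
- lever_right (a joint): The same at the rack's -y end, mirrored: pivot along the rack's x at y = -72 mm, z = 55 mm; 0 = fully in, at its stop; 1.3 = fully open, leaning 0.95 rad outward, to -y.
- pad_left (a point): Centre of the round cross bar (10 mm thick, 22 mm long, along the rack's x) that ends the left lever's handle, 50 mm from its pivot. Push it inward from outside with shut fingers, best with the back of one finger, that rise with it: its path is an arc about the pivot.
- pad_right (a point): The same on the right lever.
- beaker_a: Bystander: beaker with white content, 78 mm across, 96 mm tall, origin under its middle.
- beaker_small: Bystander: empty clear beaker, 66 mm across, 70 mm tall, origin under its middle.
- jar: Bystander: white jar with a grey lid, 51 mm across, 40 mm tall, origin under its middle.
- bottle: Bystander: yellowish bottle with a black cap, 45 mm across, 112 mm tall, origin under its middle.
There are look-alikes about, which are no part of the job. What is shaped like the rack but turquoise is not meant.

How it is judged:
On the way:
1. the board stands upright in the rack's slot on the jaws of the still open levers, let go (horizontal distance between board and rack below 0.005 m and z of board in the frame of seat between 0.005 and 0.02 m and angle between board's own z axis and vertical below 0.15 rad and value of joint each of lever_left, lever_right above 0.6 rad and contact force between the fingers and board below 0.1 N), for 0.2 s.
At the end, for the whole second after the job is handed in: Both levers are within 0.03 rad of their inner stops; the board is at rest, upright within 0.06 rad, its origin within 5 mm sideways of the rack's and at most 2 mm above its fully home height (horizontal distance between board and rack below 0.005 m and z of board in the frame of seat below 0.002 m and angle between board's own z axis and vertical below 0.06 rad and value of joint each of lever_left, lever_right below 0.03 rad and linear speed of board below 0.02 m/s); the robot touches nothing.
It fails at once if the robot presses on the rack or its levers with more than 25 N (contact force between any of the fingers, the arm and rack above 25 N).
It fails at once if the board is pushed into the contacts by hand (touched by the fingers while over the rack and less than 3 mm above home) (contact force between the fingers and board above 1 N and horizontal distance between board and rack below 0.03 m and z of board in the frame of seat below 0.003 m).
It fails at once if the board is dropped (faster than 0.4 m/s while not held) (contact force between the fingers and board below 0.1 N and linear speed of board above 0.4 m/s).
It fails at once if a beaker, the jar or the bottle is moved by more than 20 mm (distance of any of beaker_a, beaker_small, jar, bottle from where it was at the start of the episode above 0.02 m).
It also fails if it takes over 72 s, if anything falls off the work surface, if the arm or the gripper's body presses on something with over 40 N, if the wrist force passes 120 N, or if a joint passes its speed limit or range.

ROBOT

A 6-joint arm with a two-finger parallel gripper is mounted at the origin on a cart in front of the work surface, level with it; the furniture and walls round the work are solid. World frame = base frame: x ahead of the robot, y to its left, z up, the work surface at z = 0. Lengths are in m, angles in rad, forces in N, time in s.
With the tool pointing down it reaches from about 0.4 to 0.825 m from the base axis. Payload 7 kg.
Tool frame: the origin (TCP) lies midway between the tips of the shut fingers; the grasp point (between the pads) lies 19 mm behind it; z points along the fingers, x is the direction in which the jaws open and shut, and the axes are right-handed (so a half turn about z gives the same grasp; the last joint's range is limited). The gripper opens to 88 mm and grips with 3 to 60 N. Pads are 19 mm wide; open, the fingers measure 130 mm over their backs; the gripper's body (78 mm by 193 mm) begins 47 mm behind the grasp point.
Start: joints at [-0.984, 0.359, 0.012, 0, -1.224, -0.288], TCP at [0.199, -0.645, 0.227] pointing down, gripper open.
Joint ranges: [-3.07, 3.07], [-1.43, 2.12], [-1.02, 1.25], [-3.03, 1.67], [-3.05, -0], [-3.03, 3.03]. Speed limits (rad/s): [2.39, 2.39, 3.01, 3.14, 3.14, 3.14].

INTERFACE

Orientations are given as [roll, pitch, yaw] about the fixed x, y, z axes, in that order (R = Rz(yaw) Ry(pitch) Rx(roll)).
In Python, from station import status, eyes, workorder gives the robot as it stands.
- The arm moves only by the shell command python3 -m jog 'ROWS' [OPENING] [FORCE]. ROWS is JSON, a list of rows, each a list of 6 numbers: the shift along the world's x, y, z in mm, then the turn, a rotation vector about the world's x, y, z in rad. A call has 1 to 12 rows; each row shifts and turns the pose as measured when the row begins; what a row does not reach is not made up. A row lasts 1/10 s, in which the tool goes at most 50 mm and 8.59 degrees, less where a joint would pass 70% of its speed; a pose out of reach is approached as far as the arm can. A call with a gripper value outside its range is refused whole. OPENING is the opening, from 0 (shut) to 1 (fully open), set as the call begins (- or left out, the last holds). The fingers move at their own pace and stop on an object; FORCE is the grip in N (left out, the last holds). Time passes only in rows, so rows that do not move let the fingers close. It gives the time, the measured TCP pose, the force and the opening at its end, in the units of the state.
- status.get_state(): the state, without advancing time (a new reading comes with each control period).
- eyes.grab_frame(name): name is "scene" or "top"; returns the picture (384x512x3 uint8, blue, green, red); there is no depth.
- eyes.calibration(name): a dict with "camera_matrix" (3x3 intrinsics, pixels), "cam_to_world" (4x4, takes a point from camera to world coordinates). Camera axes: x right, y up, looking along -z (the intrinsics and any distortion apply to the point x, -y, -z); pixel columns grow to the right and rows downward; lengths in m; the calibration is good to about 2 mm. A picture is of the moment at which its call begins. calibration takes no time and is no camera call.
- workorder.job_done(): hands the job in, once; it reports no verdict.
The state is a dict: "t": time; "q": joint angles; "qd": joint speeds; "joint_efforts": joint torques, N m; "eef_pos": TCP position; "ee_rot": TCP orientation; "force": force on the tool from outside, world axes, zero at the start; "moment": the same for the moment, N m; "width": finger opening in m.
Only numpy, scipy, OpenCV 4.12 (cv2) and the standard library are available. Lean on these libraries where they do the work, as an engineer would, in place of code of your own. Each camera call takes 0.05 s, during which the arm holds its last target. There are 200 camera calls.

## Working session

There is one attempt and no reset: what is moved stays moved. The work goes in short steps, Python scripts to look and compute and a shell command to move; the robot and the scene stay as the last step left them, time stands still between calls to the robot, and variables do not carry over. Pictures are saved under pics/ and viewed, about 8 in all and at most 12, crops included, and the job is handed in when it is done.

```bash
mkdir -p pics; cat > h.py <<'E'
import numpy as np, cv2
from station import status, eyes, workorder
def grab(n,f):
    im=eyes.grab_frame(n); cv2.imwrite('pics/'+f,im); return im
def ray(n,u,v):
    c=eyes.calibration(n);K=np.array(c["camera_matrix"]);T=np.array(c["cam_to_world"])
    d=np.linalg.inv(K)@[u,v,1]; d=T[:3,:3]@(d*[1,-1,-1]); return T[:3,3],d
def onz(n,u,v,z):
    o,d=ray(n,u,v); return o+d*(z-o[2])/d[2]
def tri(u1,v1,u2,v2):
    o1,d1=ray('scene',u1,v1);o2,d2=ray('top',u2,v2)
    d1=d1/np.linalg.norm(d1);d2=d2/np.linalg.norm(d2)
    s=np.linalg.lstsq(np.c_[d1,-d2],o2-o1,rcond=None)[0]
    a=o1+s[0]*d1;b=o2+s[1]*d2; return (a+b)/2,np.linalg.norm(a-b)
def proj(n,p):
    c=eyes.calibration(n);K=np.array(c["camera_matrix"]);T=np.linalg.inv(np.array(c["cam_to_world"]))
    q=(T@np.r_[p,1])[:3]*[1,-1,-1]; q=K@q; return q[:2]/q[2]
E
python3 - <<'E'
from h import *
a=grab('scene','s0.png');b=grab('top','t0.png')
for n in('scene','top'):
    c=eyes.calibration(n);print(n,{k:np.round(v,3).tolist() for k,v in c.items()})
for n,i in(('s',a),('t',b)): cv2.imwrite(f'pics/{n}0b.png',cv2.resize(i,(800,600),interpolation=cv2.INTER_CUBIC))
print(status.get_state())
E
```

```text
scene {'camera_matrix': [[364.064, 0.0, 260.246], [0.0, 364.064, 191.703], [0.0, 0.0, 1.0]], 'cam_to_world': [[-0.618, 0.547, -0.565, -0.031], [-0.786, -0.425, 0.449, 0.411], [0.006, 0.722, 0.692, 0.895], [0.0, 0.0, 0.0, 1.0]]}
top {'camera_matrix': [[440.581, 0.0, 256.622], [0.0, 440.581, 189.283], [0.0, 0.0, 1.0]], 'cam_to_world': [[-0.012, 0.989, -0.148, 0.412], [-1.0, -0.013, -0.008, -0.105], [-0.01, 0.148, 0.989, 1.386], [0.0, 0.0, 0.0, 1.0]]}
{'t': 0.1, 'q': array([-9.83891657e-01,  3.59302170e-01,  1.11793831e-02, -3.08112598e-04,
       -1.22408889e+00, -2.88125904e-01]), 'qd': array([ 0.00065825, -0.00106509,  0.00277774,  0.00118601,  0.00241275,
        0.00095695]), 'joint_efforts': array([-3.05859510e-03, -5.84162199e+01,  2.93750721e+01,  7.01524571e+00,
        1.02184087e-02, -7.04745207e-05]), 'eef_pos': array([ 0.19856011, -0.64469499,  0.22573749]), 'ee_rot': array([-3.14146816e+00, -1.43932320e-03,  1.86947010e+00]), 'force': array([ 0.15020086, -0.57493817, -0.05041112]), 'moment': array([ 0.02675055, -0.00261952,  0.00294083]), 'width': 0.08762017224169172}
```

View pics/s0b.png

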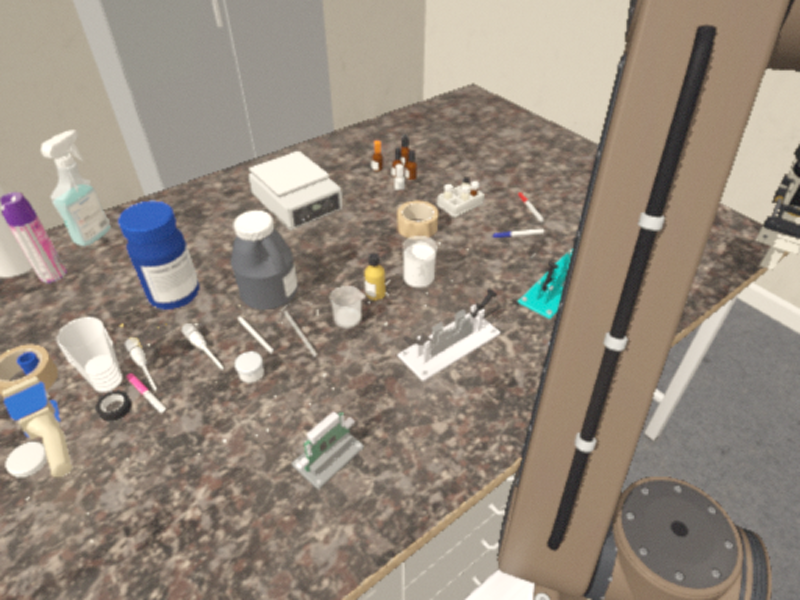

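View pics/t0b.png

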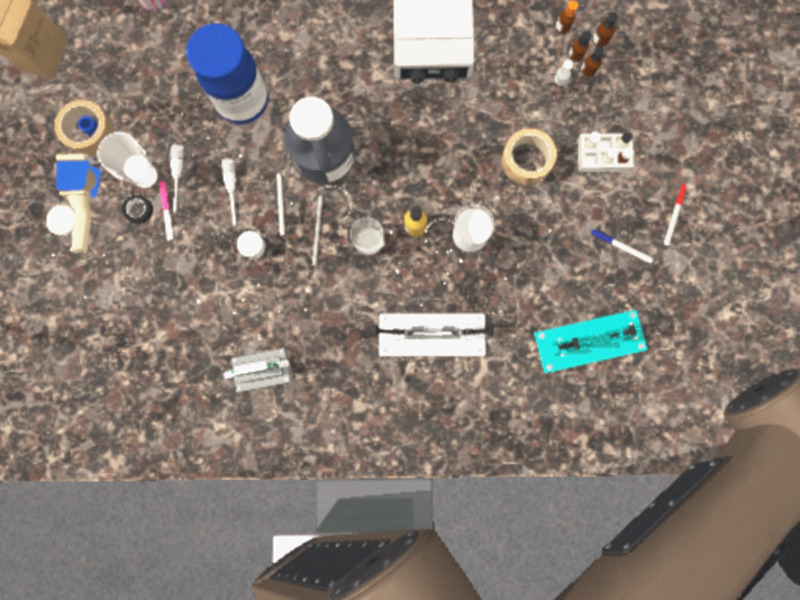

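Seen: the board and grey rest are at scene (325,455) and top (260,370). The white rack with its black levers is at scene (450,345) and top (432,335), both in 800x600 pixels. Possible mix-ups:
- The turquoise rack at scene (550,285) and top (590,340) is a look-alike, and I reject it by colour.
- The white vial tray at top (605,152) is the wrong shape.
- There is only one green board.

Next is one close crop of each in both views.

```bash
python3 - <<'E'
from h import *
s=cv2.imread('pics/s0.png');t=cv2.imread('pics/t0.png')
def cr(i,u,v,w,h,f): return cv2.resize(i[v:v+h,u:u+w],None,fx=f,fy=f,interpolation=cv2.INTER_CUBIC)
# scene origins: board (185,260), rack(250,180); top: board(140,215), rack(235,192)
A=cr(s,182,258,57,57,7);B=cr(s,250,180,80,60,5)
C=cr(t,140,215,57,43,7);D=cr(t,235,192,80,43,5)
M=np.zeros((600,800,3),np.uint8)
for im,(x,y) in((A[:299],(0,0)),(A[:0],(0,0)),(B[:299],(400,0)),(C[:299],(0,300)),(D,(400,300))):
    h,w=im.shape[:2]; w=min(w,399);
    if h: M[y:y+h,x:x+w]=im[:,:w]
# redo A at factor 5
A=cr(s,182,262,79,59,5); M[:300,:400]=0; M[:295,:395]=A
cv2.imwrite('pics/c1.png',M)
hsv=cv2.cvtColor(t,cv2.COLOR_BGR2HSV)
# masks: white plate in top
g=((hsv[...,1]<30)&(hsv[...,2]>190)).astype(np.uint8); g[:195]=0;g[240:]=0;g[:,:235]=0;g[:,320:]=0
c=max(cv2.findContours(g,0,2)[0],key=cv2.contourArea);r=cv2.minAreaRect(c);print('plate top',r,cv2.boxPoints(r).round(1).tolist())
b=[onz('top',*p,0.008) for p in cv2.boxPoints(r)];print(np.round(b,4).tolist(),'mean',np.mean(b,0))
E
```

```text
plate top ((276.0, 220.0), (14.0, 68.0), 90.0) [[242.0, 213.0], [310.0, 213.0], [310.0, 227.0], [242.0, 227.0]]
[[0.5437, -0.0477, 0.008], [0.541, -0.2609, 0.008], [0.4972, -0.2596, 0.008], [0.4998, -0.0474, 0.008]] mean [ 0.52039697 -0.15391732  0.008     ]
```

View pics/c1.png

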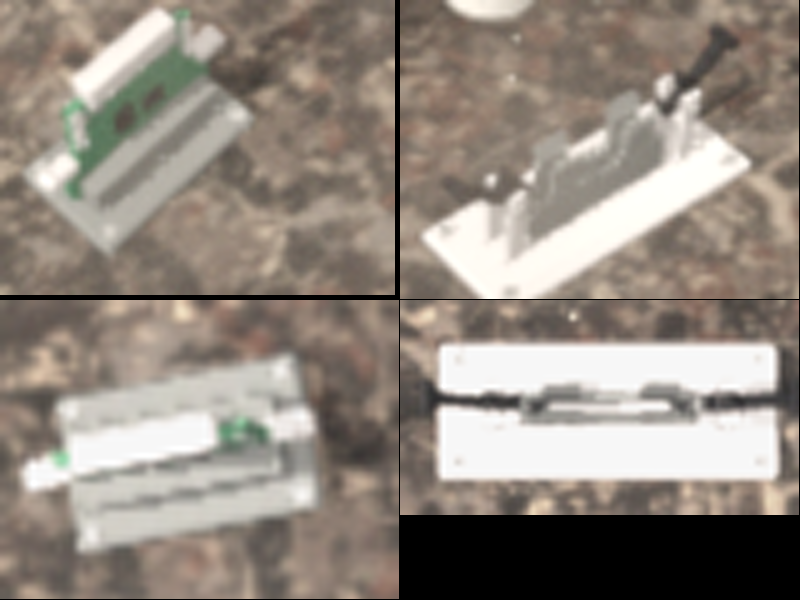

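```bash
python3 - <<'E'
from h import *
S=lambda x,y:(182+x/5-.4,262+y/5-.4)
T=lambda x,y:(140+x/7-.4,215+(y-300)/7-.4)
for n,a,b in[('bar +y far corner',(73,83),(72,432)),('bar -y far',(160,8),(212,411)),('bar -y near',(180,20),(216,448)),('ear +y',(38,178),(30,472)),('ear -y',(215,38),(308,422))]:
    p,e=tri(*S(*a),*T(*b));print(n,p.round(4),round(e,4))
t=cv2.imread('pics/t0.png');hsv=cv2.cvtColor(t,cv2.COLOR_BGR2HSV)
w=((hsv[...,2]>225)&(hsv[...,1]<40)).astype(np.uint8)
m=np.zeros_like(w);m[215:258,150:172]=w[215:258,150:172]
c=max(cv2.findContours(m,0,2)[0],key=cv2.contourArea);r=cv2.minAreaRect(c)
print('bar top',r);b=[onz('top',*p,0.1) for p in cv2.boxPoints(r)];print(np.round(b,4).tolist(),np.mean(b,0).round(4))
# rest corners in top
b=np.array([onz('top',*T(*p),0.005) for p in[(60,400),(293,355),(318,500),(80,550)]]);print('rest',b.round(4).tolist(),b.mean(0).round(4))
for i,j in((0,1),(3,2)): d=b[i]-b[j];print('yaw',np.arctan2(-d[0],d[1]),np.linalg.norm(d))
# rack plate
D=lambda x,y:(235+x/5-.4,192+y/5-.4)
Dp=[(38,44),(378,44),(378,180),(38,180)]
b=np.array([onz('top',*D(*p),0.008) for p in Dp]);print('rack',b.round(4).tolist(),b.mean(0).round(4))
for i,j in((0,1),(3,2)): d=b[i]-b[j];print('yaw',np.arctan2(-d[0],d[1]),np.linalg.norm(d))
# scene rack corners (crop origin 250,180)
R=lambda x,y:(250+(x-400)/5-.4,180+y/5-.4)
for n,a,b in[('rack -y near',(750,163),(378,180)),('rack +y far',(423,237),(38,44))]:
    print(n,[v.round(4) if hasattr(v,'round') else v for v in tri(*R(*a),*D(*b))])
E
```

```text
bar +y far corner [0.4774 0.2179 0.0899] 0.0051
bar -y far [0.4855 0.1588 0.0943] 0.0039
bar -y near [0.4699 0.156  0.0987] 0.0038
ear +y [0.4645 0.249  0.0463] 0.0008
ear -y [0.4837 0.1283 0.0411] 0.0027
bar top ((159.77359008789062, 234.79244995117188), (5.405797004699707, 20.76317596435547), 79.3803482055664)
[[0.4768, 0.2197, 0.1], [0.4872, 0.1603, 0.1], [0.4717, 0.1572, 0.1], [0.4614, 0.2164, 0.1]] [0.4743 0.1884 0.1   ]
rest [[0.4977, 0.247, 0.005], [0.5166, 0.1427, 0.005], [0.4519, 0.1307, 0.005], [0.4311, 0.2364, 0.005]] [0.4743 0.1892 0.005 ]
yaw 0.17887524907568914 0.10593786397917106
yaw 0.1942989767345293 0.10774006822671754
rack [[0.5835, -0.0486, 0.008], [0.5807, -0.2627, 0.008], [0.4953, -0.2602, 0.008], [0.4979, -0.048, 0.008]] [ 0.5394 -0.1549  0.008 ]
yaw -0.012991406478439892 0.21407975028605103
yaw -0.012390797977403379 0.2121295906210457
rack -y near [array([ 0.4954, -0.2603,  0.0062]), np.float64(0.0001)]
rack +y far [array([ 0.5828, -0.0498,  0.0015]), np.float64(0.0041)]
```

Both views agree:
- **Board:** (0.474, 0.189), yaw about 0.178, bar about 60x15 mm, top near z = 0.1.
- **Rack:** (0.539, -0.155), yaw -0.013, plate 213x86 mm.

From the joint angles, tool yaw = q1+q6+π, so I aim for yaw π+0.178 (turn +1.45).

```bash
python3 -m jog '[[29,37,0,0,0,0.076],[29,37,0,0,0,0.076],[29,37,0,0,0,0.076],[29,37,0,0,0,0.076],[29,37,0,0,0,0.076],[29,37,0,0,0,0.076],[29,37,0,0,0,0.076],[29,37,0,0,0,0.076]]' 1 20; python3 -m jog '[[4,49,0,0,0,0.076],[4,49,0,0,0,0.076],[4,49,0,0,0,0.076],[4,49,0,0,0,0.076],[4,49,0,0,0,0.076],[4,49,0,0,0,0.076],[4,49,0,0,0,0.076],[4,49,0,0,0,0.076],[4,49,0,0,0,0.076],[4,49,0,0,0,0.076],[4,49,0,0,0,0.076]]'
```

```text
t: 0.9
eef_pos: [0.4314, -0.3399, 0.2207]
ee_rot: [-3.14, -0.008, 2.49]
force: [1.0, -0.3, 0.8]
width: 0.0874
t: 2.0
eef_pos: [0.4728, 0.2086, 0.2192]
ee_rot: [-3.14, -0.01, -2.919]
force: [1.1, -0.2, -0.3]
width: 0.0879
```

```bash
cat >> h.py <<'E'
from scipy.spatial.transform import Rotation as Ro
def delta(x,y,z,yaw):
    s=status.get_state(); c=Ro.from_euler('xyz',s['ee_rot']); g=Ro.from_euler('xyz',[np.pi,0,yaw])
    print('pos',np.round(s['eef_pos'],4),'d_mm',(1000*(np.array([x,y,z])-s['eef_pos'])).round(1),'rot',(g*c.inv()).as_rotvec().round(4),'F',np.round(s['force'],1),'w',round(s['width'],4),'t',round(s['t'],2))
E
python3 -m jog '[[1,-20,0,0,0,-0.044],[0,0,0,0,0,0]]'; python3 -c "
from h import *
delta(.4743,.1888,.15,.178+np.pi)"
```

```text
t: 2.2
eef_pos: [0.4735, 0.1949, 0.2178]
ee_rot: [-3.139, -0.011, -2.954]
force: [-0.6, -0.1, -0.8]
width: 0.0875
pos [0.4735 0.1949 0.2178] d_mm [  0.8  -6.1 -67.8] rot [ 0.0042 -0.0103 -0.0098] F [-0.6 -0.1 -0.8] w 0.0875 t 2.2
```

```bash
python3 -m jog '[[1,-6,-30,0.004,-0.010,-0.010],[0,0,-30,0,0,0],[0,0,-10,0,0,0],[0,0,0,0,0,0]]'; python3 -c "
from h import *
delta(.4743,.1888,.072,.178+np.pi)
a=grab('scene','s1.png');b=grab('top','t1.png')
A=cv2.resize(a[225:325,150:282],(800,600),interpolation=2);B=cv2.resize(b[195:270,110:210],(800,600),interpolation=2)
cv2.imwrite('pics/c2.png',np.hstack([A,B])[::2,::2])"
```

```text
t: 2.6
eef_pos: [0.4747, 0.1886, 0.1464]
ee_rot: [3.141, 0.001, -2.964]
force: [0.6, 0.4, 0.7]
width: 0.0879
pos [0.4747 0.1886 0.1464] d_mm [ -0.4   0.2 -74.4] rot [-0.0006  0.0011  0.0006] F [0.6 0.4 0.7] w 0.0879 t 2.6
```

View pics/c2.png

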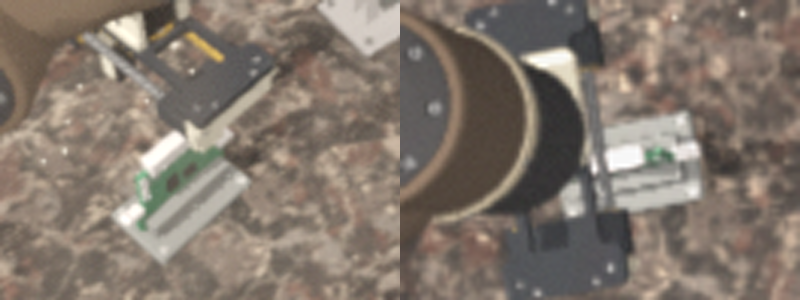

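The jaws straddle the bar: the scene crop shows a finger on each side of it at (185,150), and the top view agrees. I descend and grip.

```bash
python3 -m jog '[[0,0,-25,0,0,0],[0,0,-25,0,0,0],[0,0,-15,0,0,0],[0,0,-6,0,0,0],[0,0,-2,0,0,0]]'; python3 -m jog '[[0,0,0,0,0,0],[0,0,0,0,0,0],[0,0,0,0,0,0],[0,0,0,0,0,0],[0,0,0,0,0,0],[0,0,0,0,0,0],[0,0,0,0,0,0],[0,0,0,0,0,0]]' 0 25;python3 -c "
from h import *
delta(.4743,.1888,.072,.178+np.pi)"
```

```text
t: 3.2
eef_pos: [0.4808, 0.1927, 0.0809]
ee_rot: [3.134, 0.016, -2.963]
force: [0.5, -1.1, 1.1]
width: 0.0876
t: 4.0
eef_pos: [0.4829, 0.1943, 0.085]
ee_rot: [3.131, 0.022, -2.963]
force: [-0.4, -0.3, -0.1]
width: 0.029
pos [0.4829 0.1943 0.085 ] d_mm [ -8.6  -5.5 -13. ] rot [-0.0141  0.0195 -0.0011] F [-0.4 -0.3 -0.1] w 0.029 t 4.0
```

```bash
python3 -m jog '[[-8.6,-5.5,-5,-0.014,0.0195,0]]' 0.45;python3 -c "
from h import *
delta(.4743,.1888,.072,.178+np.pi)"
```

```text
t: 4.1
eef_pos: [0.4746, 0.189, 0.0803]
ee_rot: [3.141, 0.001, -2.962]
force: [1.0, -0.2, 0.5]
width: 0.0333
pos [0.4746 0.189  0.0803] d_mm [-0.3 -0.2 -8.3] rot [-0.0005  0.0005 -0.0012] F [ 1.  -0.2  0.5] w 0.0333 t 4.1
```

```bash
python3 -m jog '[[0,0,-7.5,0,0,0]]' 0.3;python3 -c "
from h import *
delta(.4743,.1888,.072,.178+np.pi)"; python3 -m jog '[[0,0,0,0,0,0],[0,0,0,0,0,0],[0,0,0,0,0,0]]' 0;python3 -c "
from h import *
delta(.4743,.1888,.072,.178+np.pi)"
```

```text
t: 4.2
eef_pos: [0.474, 0.1886, 0.0725]
ee_rot: [3.142, -0.001, -2.963]
force: [-0.4, -0.2, -0.1]
width: 0.0319
pos [0.474  0.1886 0.0725] d_mm [ 0.3  0.2 -0.5] rot [ 0.0001 -0.0006 -0.001 ] F [-0.4 -0.2 -0.1] w 0.0319 t 4.2
t: 4.5
eef_pos: [0.473, 0.1879, 0.0707]
ee_rot: [-3.14, -0.003, -2.963]
force: [-1.1, -0.1, 0.5]
width: 0.0136
pos [0.473  0.1879 0.0707] d_mm [1.3 0.9 1.3] rot [ 0.0022 -0.0031 -0.0009] F [-1.1 -0.1  0.5] w 0.0136 t 4.5
```

```bash
python3 -m jog '[[0.5,0.3,1,0.002,-0.003,0],[0,0,0,0,0,0],[0,0,5,0,0,0],[0,0,10,0,0,0],[0,0,15,0,0,0],[0,0,15,0,0,0]]' 0 35;python3 -c "
from h import *
delta(.4743,.1888,.2,.178+np.pi)"
```

```text
t: 5.1
eef_pos: [0.4722, 0.1871, 0.1178]
ee_rot: [-3.14, -0.004, -2.963]
force: [1.1, 0.7, -1.8]
width: 0.0136
pos [0.4722 0.1871 0.1178] d_mm [ 2.1  1.7 82.2] rot [ 0.0027 -0.0032 -0.0005] F [ 1.1  0.7 -1.8] w 0.0136 t 5.1
```

```bash
python3 -m jog '[[0,0,27,0,0,0],[0,0,27,0,0,0],[0,0,27,0,0,0],[8,-43,0,0,0,-0.024],[8,-43,0,0,0,-0.024],[8,-43,0,0,0,-0.024],[8,-43,0,0,0,-0.024],[8,-43,0,0,0,-0.024],[8,-43,0,0,0,-0.024],[8,-43,0,0,0,-0.024],[8,-40,0,0,0,-0.022]]';python3 -c "
from h import *
delta(.5394,-.1549,.2,-.0127+np.pi)"
```

```text
t: 6.2
eef_pos: [0.5392, -0.1609, 0.2189]
ee_rot: [3.138, 0.018, 3.135]
force: [0.8, 0.9, -0.5]
width: 0.0137
pos [ 0.5392 -0.1609  0.2189] d_mm [  0.2   6.  -18.9] rot [-0.0036  0.0176 -0.0058] F [ 0.8  0.9 -0.5] w 0.0137 t 6.2
```

```bash
python3 -m jog '[[0,6,-18,-0.0036,0.0176,-0.0058],[0,0,-15,0,0,0],[0,0,0,0,0,0]]';python3 -c "
from h import *
delta(.5394,-.1549,.16,-.0127+np.pi)
a=grab('scene','s2.png');b=grab('top','t2.png')
A=cv2.resize(a[155:230,245:345],(800,600),interpolation=2)
B=cv2.resize(b[175:250,226:326],(800,600),interpolation=2)
cv2.imwrite('pics/c3s.png',A);cv2.imwrite('pics/c3t.png',B)"
```

```text
t: 6.5
eef_pos: [0.5396, -0.1613, 0.1877]
ee_rot: [-3.141, 0.002, 3.119]
force: [0.3, 1.2, -1.2]
width: 0.0138
pos [ 0.5396 -0.1613  0.1877] d_mm [ -0.2   6.4 -27.7] rot [0.001  0.0023 0.0099] F [ 0.3  1.2 -1.2] w 0.0138 t 6.5
```

View pics/c3s.png

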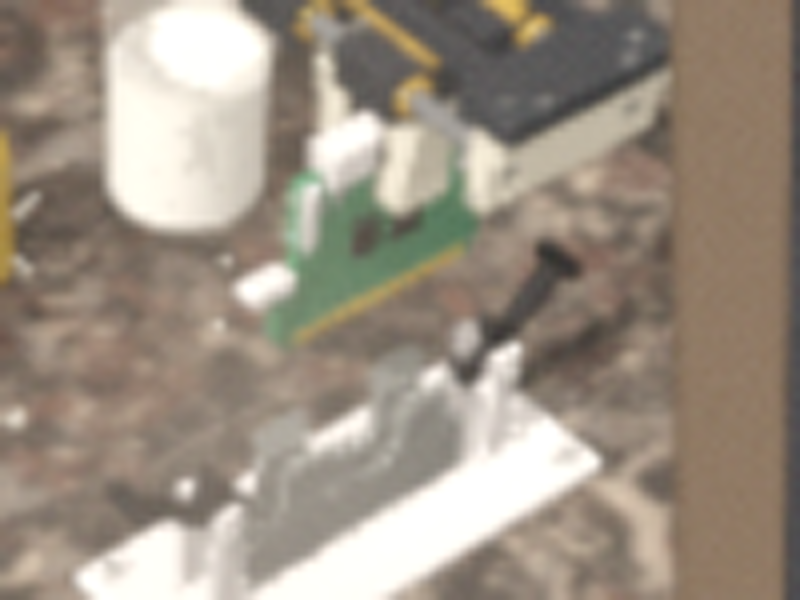

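View pics/c3t.png

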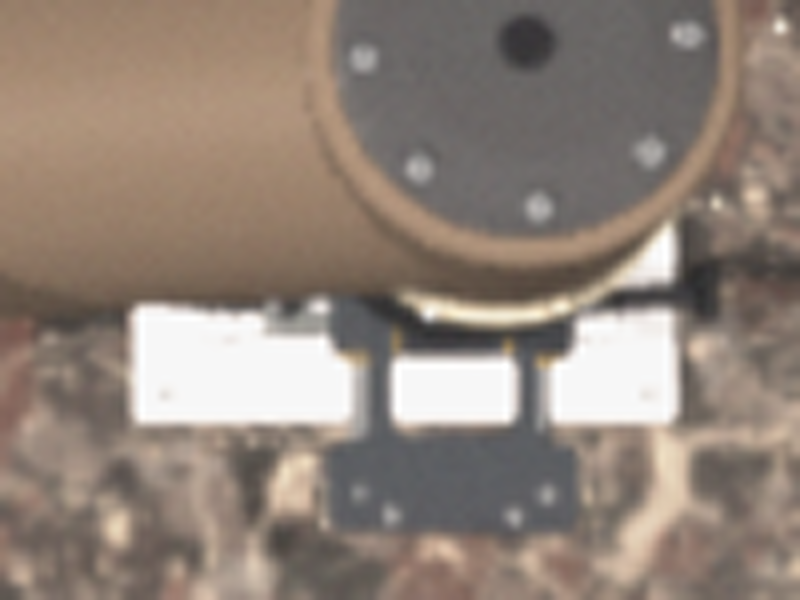

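Scene crop (view 5): the board hangs upright, with its +y ear at (240,290) and its lower edge from (290,340) to (470,240). Both levers are open. In the top view (view 6) the gripper hides the board. I compare these pixels with my predictions.

```bash
python3 - <<'E'
from h import *
s=status.get_state();p=s['eef_pos'];y=s['ee_rot'][2]-np.pi
o=p+[0,.0009,-.0607]; R=Ro.from_euler('z',y).as_matrix()
S=lambda q:((proj('scene',q)-[245,155]+.4)*8).round(0)
for n,l in[('ear+ top tip',(0,.063,.039)),('ear+ mid tip',(0,.063,.035)),('bot+ near',(-.003,.046,0)),('bot- near',(-.003,-.046,0)),('bar+y far top',(.007,.03,.09)),('bar +y near top',(-.007,.03,.09))]: print(n,S(o+R@l))
r=np.array([.5394,-.1549,0]);Q=Ro.from_euler('z',-.0127).as_matrix()
for n,l in[('plate -y near',(-.042,-.106,.008)),('plate +y far',(.042,.106,.008)),('plate +ynear',(-.042,.106,.008)),('pad right open1.3',(-.011,-.072-.05*np.sin(.95),.055+.05*np.cos(.95))),('pad right open1.15',(-.011,-.072-.05*np.sin(.8),.055+.05*np.cos(.8))),('guide+ flare top outer',(.0,.030,.072)),('guide- flare',(0,-.03,.072))]:print(n,S(r+Q@l))
E
```

```text
ear+ top tip [240. 284.]
ear+ mid tip [240. 292.]
bot+ near [277. 346.]
bot- near [462. 246.]
bar+y far top [305. 132.]
bar +y near top [330. 153.]
plate -y near [600. 457.]
plate +y far [ 71. 568.]
plate +ynear [201. 701.]
pad right open1.3 [580. 277.]
pad right open1.15 [573. 271.]
guide+ flare top outer [291. 436.]
guide- flare [407. 370.]
```

The predictions match within about 1 px, so I lower in small steps and watch the force.

```bash
python3 -m jog '[[-0.3,5.5,-15,0.001,0.0023,0.0099],[0,0,-13,0,0,0],[0,0,-8,0,0,0]]';python3 -c "
from h import *
delta(.5394,-.1558,.135,-.0127+np.pi)"
```

```text
t: 6.9
eef_pos: [0.5421, -0.1536, 0.1546]
ee_rot: [-3.141, 0.009, 3.134]
force: [-0.2, 0.1, -0.5]
width: 0.0138
pos [ 0.5421 -0.1536  0.1546] d_mm [ -2.7  -2.2 -19.6] rot [ 0.0004  0.0086 -0.005 ] F [-0.2  0.1 -0.5] w 0.0138 t 6.9
```

```bash
python3 -m jog '[[-2.7,-2.2,-8,0,0.0086,-0.005],[0,0,-6,0,0,0],[0,0,-3,0,0,0]]';python3 -c "
from h import *
delta(.5394,-.1558,.135,-.0127+np.pi)"; python3 -m jog '[[0,0,0,0,0,0],[0,0,0,0,0,0]]'; python3 -c "
from h import *
delta(.5394,-.1558,.135,-.0127+np.pi)"
```

```text
t: 7.2
eef_pos: [0.5384, -0.1553, 0.1348]
ee_rot: [-3.141, -0.003, 3.13]
force: [-0.0, -0.3, -1.3]
width: 0.0137
pos [ 0.5384 -0.1553  0.1348] d_mm [ 1.  -0.5  0.2] rot [ 0.0004 -0.0032 -0.0007] F [-0.  -0.3 -1.3] w 0.0137 t 7.2
t: 7.4
eef_pos: [0.5383, -0.1554, 0.1342]
ee_rot: [-3.141, -0.004, 3.13]
force: [0.4, -0.0, -0.7]
width: 0.0141
pos [ 0.5383 -0.1554  0.1342] d_mm [ 1.1 -0.4  0.8] rot [ 0.0006 -0.0042 -0.0006] F [ 0.4 -0.  -0.7] w 0.0141 t 7.4
```

```bash
python3 -m jog '[[1.1,-0.4,-5,0,-0.004,0],[0,0,-5,0,0,0],[0,0,-5,0,0,0]]';python3 -c "
from h import *
delta(.5394,-.1558,.11,-.0127+np.pi)"
```

```text
t: 7.7
eef_pos: [0.5418, -0.1565, 0.1217]
ee_rot: [-3.14, 0.006, 3.131]
force: [-7.5, -4.2, 27.8]
width: 0.0139
pos [ 0.5418 -0.1565  0.1217] d_mm [ -2.4   0.7 -11.7] rot [ 0.0021  0.0056 -0.002 ] F [-7.5 -4.2 27.8] w 0.0139 t 7.7
```

```bash
python3 -m jog '[[-2.4,0.7,6,0.002,0.0056,-0.002],[0,0,0,0,0,0]]';python3 -c "
from h import *
delta(.5394,-.1558,.12,-.0127+np.pi)
a=grab('scene','s3.png');b=grab('top','t3.png')
cv2.imwrite('pics/c4s.png',cv2.resize(a[165:240,245:345],(800,600),interpolation=2))"
```

```text
t: 7.9
eef_pos: [0.5393, -0.156, 0.1279]
ee_rot: [-3.141, 0.0, 3.129]
force: [0.2, -0.3, -1.4]
width: 0.0137
pos [ 0.5393 -0.156   0.1279] d_mm [ 0.1  0.2 -7.9] rot [0.0004 0.0001 0.0001] F [ 0.2 -0.3 -1.4] w 0.0137 t 7.9
```

View pics/c4s.png

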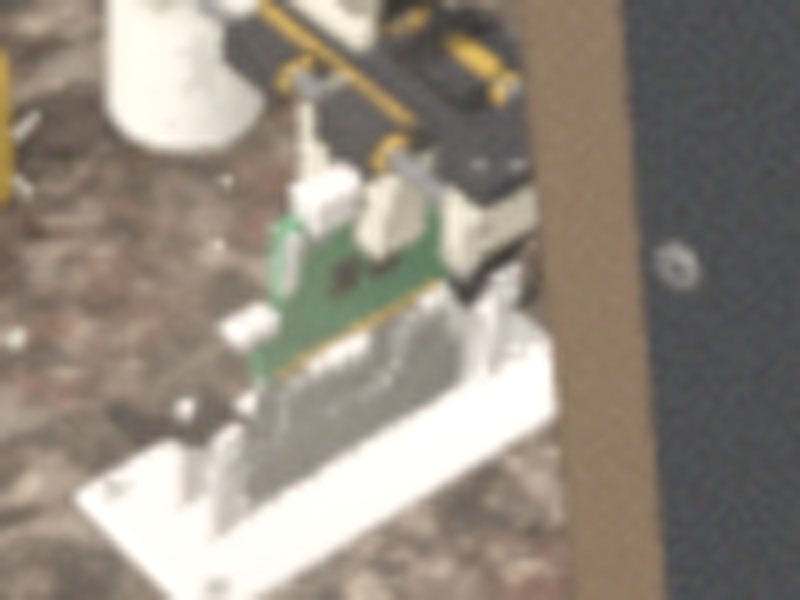

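Views so far: 7. It shows the board upright just above the mouth, with its lower edge from (270,378) to (440,285). The contact was Fx = -7.5, Fz = +28 with the TCP drifted +2.4 mm in x, so the board was riding on the +x flare. I go down again with x drift compensation and single small steps.

```bash
python3 -m jog '[[-0.5,0,-3,0,0,0],[-0.5,0,-3,0,0,0]]';python3 -c "
from h import *
delta(.5394,-.1558,.12,-.0127+np.pi)"
```

```text
t: 8.2
eef_pos: [0.5378, -0.1558, 0.1203]
ee_rot: [3.141, -0.001, 3.128]
force: [0.5, 0.5, -1.7]
width: 0.0134
pos [ 0.5378 -0.1558  0.1203] d_mm [ 1.6 -0.  -0.3] rot [-0.0001 -0.001   0.0004] F [ 0.5  0.5 -1.7] w 0.0134 t 8.2
```

```bash
python3 -m jog '[[0.3,0,-3,0,-0.001,0],[0,0,-2,0,0,0]]';python3 -c "
from h import *
delta(.5385,-.1558,.11,-.0127+np.pi)"
```

```text
t: 8.4
eef_pos: [0.5378, -0.1557, 0.1142]
ee_rot: [3.141, -0.001, 3.128]
force: [0.3, 0.3, -0.5]
width: 0.0138
pos [ 0.5378 -0.1557  0.1142] d_mm [ 0.7 -0.1 -4.2] rot [-0.0002 -0.0006  0.0005] F [ 0.3  0.3 -0.5] w 0.0138 t 8.4
```

Inside the guides with no contact force.

```bash
python3 -m jog '[[0,0,-3,0,0,0],[0,0,-3,0,0,0]]';python3 -c "
from h import *
delta(.538,-.1558,.1,-.0127+np.pi)"; python3 -m jog '[[0,0,-3,0,0,0]]';python3 -c "
from h import *
delta(.538,-.1558,.1,-.0127+np.pi)"
```

```text
t: 8.6
eef_pos: [0.5378, -0.1557, 0.1075]
ee_rot: [3.141, -0.001, 3.129]
force: [-0.5, 0.0, -0.3]
width: 0.0135
pos [ 0.5378 -0.1557  0.1075] d_mm [ 0.2 -0.1 -7.5] rot [-0.0002 -0.0008  0.0004] F [-0.5  0.  -0.3] w 0.0135 t 8.6
t: 8.7
eef_pos: [0.5378, -0.1557, 0.1042]
ee_rot: [3.141, -0.001, 3.129]
force: [0.9, -0.3, -1.1]
width: 0.0138
pos [ 0.5378 -0.1557  0.1042] d_mm [ 0.2 -0.1 -4.2] rot [-0.0001 -0.0008  0.0003] F [ 0.9 -0.3 -1.1] w 0.0138 t 8.7
```

```bash
python3 -m jog '[[0,0,-3,0,0,0],[0,0,-3,0,0,0]]';python3 -m jog '[[0,0,-2,0,0,0]]';python3 -c "
from h import *
delta(.538,-.1558,.092,-.0127+np.pi)"
```

```text
t: 8.9
eef_pos: [0.5378, -0.1557, 0.0975]
ee_rot: [3.141, -0.001, 3.129]
force: [1.5, -0.3, -0.9]
width: 0.0138
t: 9.0
eef_pos: [0.5378, -0.1557, 0.0952]
ee_rot: [3.141, -0.001, 3.129]
force: [0.6, 0.0, -1.9]
width: 0.0135
pos [ 0.5378 -0.1557  0.0952] d_mm [ 0.2 -0.1 -3.2] rot [-0.0001 -0.001   0.0003] F [ 0.6  0.  -1.9] w 0.0135 t 9.0
```

```bash
python3 -m jog '[[0,0,-1,0,0,0]]'|egrep 'eef|force';python3 -m jog '[[0,0,-1,0,0,0]]'|egrep 'eef|force'
```

```text
eef_pos: [0.5379, -0.1557, 0.094]
force: [0.4, 0.4, -2.0]
eef_pos: [0.5379, -0.1557, 0.0929]
force: [0.0, -0.2, -1.6]
```

```bash
for i in 1; do python3 -m jog '[[0,0,-1,0,0,0]]'|egrep 'eef|force';python3 -m jog '[[0,0,-1,0,0,0]]'|egrep 'eef|force'; done
```

```text
eef_pos: [0.5379, -0.1557, 0.0919]
force: [0.3, 0.1, -1.2]
eef_pos: [0.5379, -0.1557, 0.0909]
force: [0.5, 0.8, -1.5]
```

```bash
python3 -m jog '[[0,0,-1,0,0,0]]'|egrep 'eef|force';python3 -m jog '[[0,0,-0.7,0,0,0]]'|egrep 'eef|force'
```

```text
eef_pos: [0.5379, -0.1557, 0.0898]
force: [0.6, -0.2, -0.6]
eef_pos: [0.5381, -0.1559, 0.0894]
force: [-1.1, -0.4, 5.5]
```

Contact at 5.5 N, seat+8.7 mm, within the expected 8–11. I release.

```bash
python3 -m jog '[[0,0,0.3,0,0,0],[0,0,0,0,0,0],[0,0,0,0,0,0],[0,0,0,0,0,0],[0,0,0,0,0,0]]' 0.4; python3 -c "
from h import *
delta(.538,-.1558,.092,-.0127+np.pi)"
```

```text
t: 10.1
eef_pos: [0.5384, -0.1559, 0.0901]
ee_rot: [-3.141, 0.0, 3.129]
force: [-0.1, -0.2, 0.1]
width: 0.0348
pos [ 0.5384 -0.1559  0.0901] d_mm [-0.4  0.1  1.9] rot [0.0002 0.0003 0.    ] F [-0.1 -0.2  0.1] w 0.0348 t 10.1
```

```bash
python3 -m jog '[[0,0,10,0,0,0],[0,0,20,0,0,0],[0,0,30,0,0,0],[0,0,30,0,0,0],[-20,0,20,0,0,0],[-40,0,0,0,0,0],[-30,0,0,0,0,0],[0,0,0,0,0,0]]'; python3 -c "
from h import *
delta(.538,-.1558,.2,-.0127+np.pi)
a=grab('scene','s4.png');b=grab('top','t4.png')
A=cv2.resize(a[175:241,245:333],(533,400),interpolation=2)
B=cv2.resize(b[180:247,226:326],(600,402),interpolation=2)[:,:]
M=np.zeros((600,800,3),np.uint8);M[:300,:400]=cv2.resize(A,(400,300));M[:400,400:]=0
A=cv2.resize(a[175:235,250:330],(400,300),interpolation=2)
cv2.imwrite('pics/c5.png',np.hstack([cv2.resize(a[175:235,250:330],(400,300),interpolation=2),cv2.resize(b[180:240,236:316],(400,300),interpolation=2)]))"
```

```text
t: 10.9
eef_pos: [0.4457, -0.1562, 0.2089]
ee_rot: [-3.14, 0.002, 3.129]
force: [0.6, 0.3, 0.4]
width: 0.0348
pos [ 0.4457 -0.1562  0.2089] d_mm [92.3  0.4 -8.9] rot [ 0.0012  0.0022 -0.0004] F [0.6 0.3 0.4] w 0.0348 t 10.9
```

View pics/c5.png

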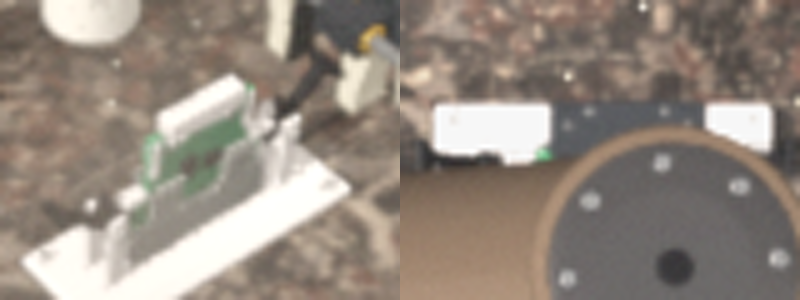

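The board stands upright in the slot behind the near flares, with the levers still open (view 8; bar from (160,130) to (240,85)). I shut the fingers, turn the tool a quarter turn so a finger back faces y, and go outside the left lever.

```bash
python3 -m jog '[[8.6,15,0,0,0,-0.143],[8.6,15,0,0,0,-0.143],[8.6,15,0,0,0,-0.143],[8.6,15,0,0,0,-0.143],[8.6,15,0,0,0,-0.143],[8.6,15,0,0,0,-0.143],[8.6,15,0,0,0,-0.143],[8.6,15,0,0,0,-0.143],[8.6,15,0,0,0,-0.143],[8.6,15,0,0,0,-0.143],[8.6,15,0,0,0,-0.143]]' 0; python3 -m jog '[[0,0,0,0,0,0]]'>/dev/null;python3 -c "
from h import *
delta(.540,.010,.10,-.0127+np.pi/2)"
```

```text
t: 12.1
eef_pos: [0.5561, 0.0159, 0.2089]
ee_rot: [-3.137, 0.006, 1.495]
force: [0.8, 0.6, 1.0]
width: 0.0003
pos [0.558  0.0176 0.2084] d_mm [ -18.    -7.6 -108.4] rot [ 0.0065 -0.0057  0.0661] F [-0.  -0.3 -0.3] w 0.0002 t 12.2
```

```bash
python3 -m jog '[[-16,-8,-25,0.0065,-0.0057,0.066],[0,0,-30,0,0,0],[0,0,-25,0,0,0],[0,0,-10,0,0,0]]'; python3 -m jog '[[0,0,0,0,0,0]]'>/dev/null;python3 -c "
from h import *
delta(.540,.005,.08,-.0127+np.pi/2)"
```

```text
t: 12.6
eef_pos: [0.5452, 0.0101, 0.1168]
ee_rot: [3.138, -0.0, 1.572]
force: [-0.1, -0.1, -0.7]
width: 0.0004
pos [0.5448 0.0097 0.1156] d_mm [ -4.8  -4.7 -35.6] rot [ 0.0011  0.0007 -0.0157] F [ 0.1  0.3 -0. ] w 0.0004 t 12.7
```

```bash
python3 -m jog '[[-4.8,-2,-15,0,0,-0.0157],[0,0,-12,0,0,0],[0,0,-6,0,0,0],[0,0,0,0,0,0]]';python3 -c "
from h import *
delta(.540,-.019,.08,-.0127+np.pi/2)"
```

```text
t: 13.1
eef_pos: [0.5435, 0.0081, 0.0846]
ee_rot: [3.137, 0.001, 1.562]
force: [0.1, 0.6, 0.3]
width: 0.0006
pos [0.5435 0.0081 0.0846] d_mm [ -3.5 -27.1  -4.6] rot [ 0.0008  0.0051 -0.0039] F [0.1 0.6 0.3] w 0.0006 t 13.1
```

```bash
python3 -m jog '[[-3,-12,-4,0.001,0.005,-0.004],[0,-6,-1,0,0,0]]'|egrep 'eef|force';python3 -m jog '[[0,-3,0,0,0,0]]'|egrep 'eef|force';python3 -m jog '[[0,-3,0,0,0,0]]'|egrep 'eef|force'
```

```text
eef_pos: [0.5415, -0.01, 0.0805]
force: [-0.1, -0.2, -0.0]
eef_pos: [0.5418, -0.0137, 0.0809]
force: [0.7, 0.2, -0.0]
eef_pos: [0.542, -0.0173, 0.0812]
force: [0.3, -0.8, -0.0]
```

```bash
python3 -m jog '[[-0.5,-3,0,0,0,0]]'|egrep 'eef|force';python3 -m jog '[[0,-3,0,0,0,0]]'|egrep 'eef|force';python3 -m jog '[[0,-3,0.5,0,0,0]]'|egrep 'eef|force'
```

```text
eef_pos: [0.5417, -0.0206, 0.0815]
force: [-0.0, -0.2, 0.0]
eef_pos: [0.5418, -0.0239, 0.0817]
force: [-0.2, -0.2, -0.4]
eef_pos: [0.5423, -0.0258, 0.0827]
force: [-5.7, 17.6, 10.2]
```

```bash
python3 -m jog '[[0,5,0,0,0,0]]'|egrep 'eef|force';python3 -m jog '[[-1.5,0,-5,0,0,0],[0,0,-4,0,0,0]]'|egrep 'eef|force'; python3 -c "
from h import *
delta(.540,-.019,.08,-.0127+np.pi/2)
a=grab('scene','s5.png')
cv2.imwrite('pics/c6.png',cv2.resize(a[165:240,235:335],(800,600),interpolation=2))"
```

```text
eef_pos: [0.5425, -0.0207, 0.0831]
force: [0.6, 0.1, 0.1]
eef_pos: [0.5414, -0.0203, 0.0742]
force: [-0.6, 0.0, -0.9]
pos [ 0.5414 -0.0203  0.0742] d_mm [-1.4  1.3  5.8] rot [-0.0038  0.0073 -0.001 ] F [-0.6  0.  -0.9] w 0.0005 t 14.1
```

View pics/c6.png

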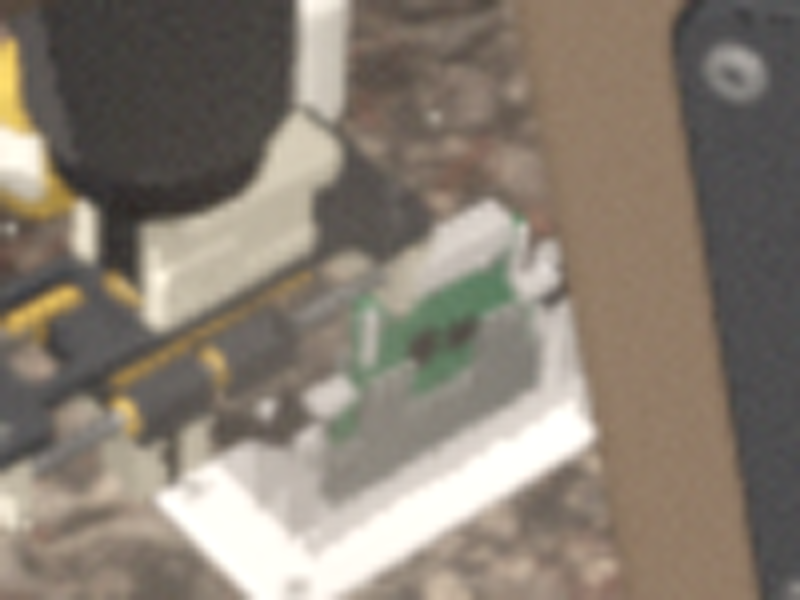

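View 9: the finger is outside the left lever, and the board still stands at (430,330). The tip had been too high on the bar, so I push again lower down.

```bash
python3 -m jog '[[-1,-3,0,-0.0038,0.0073,0]]'|egrep 'eef|force';python3 -m jog '[[0,-1.5,0,0,0,0]]'|egrep 'eef|force';python3 -m jog '[[0,-1.5,0,0,0,0]]'|egrep 'eef|force'
```

```text
eef_pos: [0.5398, -0.0236, 0.0731]
force: [-0.6, -0.5, 0.8]
eef_pos: [0.5397, -0.0254, 0.0728]
force: [-1.0, 6.8, 2.0]
eef_pos: [0.5401, -0.0258, 0.073]
force: [-5.3, 15.6, 9.1]
```

The upward force while the bar stays put fits friction on a finger that isn't rising. The arc tangent here is about (-0.66, +0.75), so I follow that.

```bash
python3 -m jog '[[0,-1,2,0,0,0]]'|egrep 'eef|force';python3 -m jog '[[0,-1.5,2,0,0,0]]'|egrep 'eef|force';python3 -m jog '[[0,-1.5,2,0,0,0]]'|egrep 'eef|force'
```

```text
eef_pos: [0.5398, -0.0262, 0.0748]
force: [-0.0, 2.0, -1.8]
eef_pos: [0.5398, -0.0276, 0.0767]
force: [0.3, 1.9, -1.1]
eef_pos: [0.5398, -0.0291, 0.0787]
force: [-0.9, 1.5, -1.5]
```

```bash
python3 -m jog '[[0,-2,2.2,0,0,0],[0,-2,2.2,0,0,0]]'|egrep 'eef|force';python3 -m jog '[[0,-2,2,0,0,0],[0,-2,2,0,0,0]]'|egrep 'eef|force';python3 -m jog '[[0,-2.5,2,0,0,0],[0,-2.5,2,0,0,0]]'|egrep 'eef|force'
```

```text
eef_pos: [0.5398, -0.0335, 0.0833]
force: [0.5, 2.0, -2.2]
eef_pos: [0.5397, -0.0381, 0.0876]
force: [-0.1, 2.9, -1.2]
eef_pos: [0.5396, -0.0436, 0.0919]
force: [-0.7, 3.1, -1.5]
```

```bash
python3 -m jog '[[0,-2.5,1,0,0,0],[0,-2.5,1,0,0,0]]'|egrep 'eef|force';python3 -m jog '[[0,-2.5,0.8,0,0,0],[0,-2.5,0.8,0,0,0]]'|egrep 'eef|force';python3 -c "
from h import *
delta(.540,-.019,.08,-.0127+np.pi/2)"
```

```text
eef_pos: [0.5396, -0.0489, 0.0944]
force: [0.6, 1.9, -0.8]
eef_pos: [0.5395, -0.0544, 0.0962]
force: [-0.1, 2.8, -0.8]
pos [ 0.5395 -0.0544  0.0962] d_mm [  0.5  35.4 -16.2] rot [-0.0023 -0.0029 -0.    ] F [-0.1  2.8 -0.8] w 0.0006 t 15.75
```

The left lever is at about 0.5 rad with only 3 N. Next I go to the right lever.

```bash
python3 -m jog '[[0,12,0,0,0,0],[0,3,25,0,0,0],[0,0,40,0,0,0],[0,0,30,0,0,0],[0,-40,0,0,0,0],[0,-45,0,0,0,0],[0,-45,0,0,0,0],[0,-45,0,0,0,0],[0,-45,0,0,0,0],[0,-40,0,0,0,0],[0,-8,0,0,0,0],[0,0,0,0,0,0]]';python3 -c "
from h import *
delta(.537,-.305,.075,-.0127+np.pi/2)"
```

```text
t: 16.95
eef_pos: [0.5401, -0.3155, 0.1975]
ee_rot: [-3.141, 0.006, 1.563]
force: [-0.5, 1.2, 0.5]
width: 0.0002
pos [ 0.5401 -0.3155  0.1975] d_mm [  -3.1   10.5 -122.5] rot [ 0.006  -0.0004 -0.0054] F [-0.5  1.2  0.5] w 0.0002 t 16.95
```

```bash
python3 -m jog '[[-3,6,-25,0.006,0,-0.005],[0,0,-30,0,0,0],[0,0,-25,0,0,0],[0,0,-15,0,0,0]]';python3 -c "
from h import *
delta(.537,-.305,.075,-.0127+np.pi/2)"
```

```text
t: 17.35
eef_pos: [0.5393, -0.3062, 0.1033]
ee_rot: [3.136, 0.002, 1.56]
force: [-0.4, -0.8, 1.2]
width: 0.0005
pos [ 0.5393 -0.3062  0.1033] d_mm [ -2.3   1.2 -28.3] rot [ 0.0025  0.006  -0.0019] F [-0.4 -0.8  1.2] w 0.0005 t 17.35
```

```bash
python3 -m jog '[[-2,1,-14,0.002,0.006,-0.002],[0,0,-10,0,0,0],[0,0,-4,0,0,0],[0,0,0,0,0,0]]';python3 -m jog '[[0,8,0,0,0,0],[0,4,0,0,0,0]]'|egrep 'eef|force';python3 -c "
from h import *
delta(.537,-.29,.075,-.0127+np.pi/2)"
```

```text
t: 17.75
eef_pos: [0.5371, -0.3014, 0.0725]
ee_rot: [-3.138, -0.0, 1.562]
force: [0.8, -0.4, -0.0]
width: 0.0004
eef_pos: [0.5379, -0.2891, 0.0736]
force: [-0.1, 0.4, 0.9]
pos [ 0.5379 -0.2891  0.0736] d_mm [-0.9 -0.9  1.4] rot [ 0.0005 -0.0016 -0.003 ] F [-0.1  0.4  0.9] w 0.0004 t 17.95
```

Now I step towards contact, rising with each step.

```bash
python3 -m jog '[[0,1.5,0.5,0,0,0]]'|egrep 'eef|force';python3 -m jog '[[0,1.5,1.5,0,0,0]]'|egrep 'eef|force';python3 -m jog '[[0,1.5,1.5,0,0,0]]'|egrep 'eef|force';python3 -m jog '[[0,1.5,2,0,0,0]]'|egrep 'eef|force'
```

```text
eef_pos: [0.5383, -0.2871, 0.0748]
force: [0.4, 0.3, -0.4]
eef_pos: [0.5386, -0.2854, 0.0768]
force: [0.9, -0.0, 0.2]
eef_pos: [0.5387, -0.2839, 0.0788]
force: [-0.1, -2.2, -2.2]
eef_pos: [0.5387, -0.2826, 0.0811]
force: [0.1, -3.4, -2.1]
```

```bash
python3 -m jog '[[0,1.8,2,0,0,0],[0,1.8,2,0,0,0]]'|egrep 'eef|force';python3 -m jog '[[0,2,2,0,0,0],[0,2,2,0,0,0]]'|egrep 'eef|force';python3 -m jog '[[0,2.2,1.5,0,0,0],[0,2.2,1.5,0,0,0]]'|egrep 'eef|force';python3 -m jog '[[0,2.5,1,0,0,0],[0,2.5,1,0,0,0]]'|egrep 'eef|force'
```

```text
eef_pos: [0.5386, -0.2792, 0.0855]
force: [0.4, -2.3, -2.0]
eef_pos: [0.5385, -0.2751, 0.0898]
force: [0.6, -2.1, -2.3]
eef_pos: [0.5385, -0.2705, 0.0932]
force: [0.4, -2.3, -1.4]
eef_pos: [0.5386, -0.2654, 0.0958]
force: [-0.1, -3.2, 0.0]
```

```bash
python3 -m jog '[[0,2.5,0.7,0,0,0],[0,2.5,0.7,0,0,0]]'|egrep 'eef|force';python3 -m jog '[[0,2.5,0.5,0,0,0],[0,2.5,0.5,0,0,0]]'|egrep 'eef|force';python3 -m jog '[[0,2.5,0,0,0,0]]'|egrep 'eef|force';python3 -m jog '[[0,2.5,0,0,0,0]]'|egrep 'eef|force'
```

```text
eef_pos: [0.5387, -0.2602, 0.0979]
force: [0.0, -3.1, 0.9]
eef_pos: [0.5388, -0.2549, 0.0993]
force: [-0.3, -3.3, 1.9]
eef_pos: [0.539, -0.2523, 0.0996]
force: [-0.6, -2.7, 2.7]
eef_pos: [0.5391, -0.2497, 0.0999]
force: [-1.2, -3.2, 3.0]
```

```bash
python3 -m jog '[[0.3,2,-0.5,0,0,0]]'|egrep 'eef|force';python3 -m jog '[[0,2,-0.5,0,0,0]]'|egrep 'eef|force';python3 -m jog '[[0,1.5,-0.5,0,0,0]]'|egrep 'eef|force';python3 -m jog '[[0,1.5,-0.5,0,0,0]]'|egrep 'eef|force'
```

```text
eef_pos: [0.5395, -0.2475, 0.0996]
force: [-0.2, -3.8, 2.3]
eef_pos: [0.5397, -0.2452, 0.0991]
force: [-0.8, -2.5, 1.8]
eef_pos: [0.5399, -0.2435, 0.0986]
force: [-0.1, -3.4, 2.3]
eef_pos: [0.54, -0.2418, 0.098]
force: [0.1, -3.1, 2.7]
```

```bash
python3 -m jog '[[-0.3,1.5,-0.4,0,0,0]]'|egrep 'eef|force';python3 -m jog '[[0,1.5,-0.4,0,0,0]]'|egrep 'eef|force';python3 -m jog '[[0,1.5,-0.4,0,0,0]]'|egrep 'eef|force'
```

```text
eef_pos: [0.5399, -0.2401, 0.0975]
force: [0.3, -2.4, 1.6]
eef_pos: [0.54, -0.2385, 0.097]
force: [-0.2, -2.5, 2.4]
eef_pos: [0.54, -0.2368, 0.0965]
force: [-0.3, -2.6, 1.9]
```

```bash
python3 -m jog '[[0,1.5,-0.4,0,0,0]]'|egrep 'eef|force';python3 -m jog '[[0,1.5,-0.3,0,0,0]]'|egrep 'eef|force'
```

```text
eef_pos: [0.54, -0.2352, 0.0961]
force: [-0.8, -3.2, 1.9]
eef_pos: [0.54, -0.2335, 0.0957]
force: [0.9, -2.4, 2.1]
```

```bash
python3 - <<'E'
from h import *
a=grab('scene','s6.png');b=grab('top','t6.png')
cv2.imwrite('pics/c7.png',np.hstack([cv2.resize(a[170:245,245:325],(430,403),interpolation=2),cv2.resize(b[185:245,230:330],(370,222),interpolation=2)[:,:] if 0 else cv2.resize(b[185:245,232:287],(370,403),interpolation=2)]))
E
```

```text
(no output)
```

View pics/c7.png

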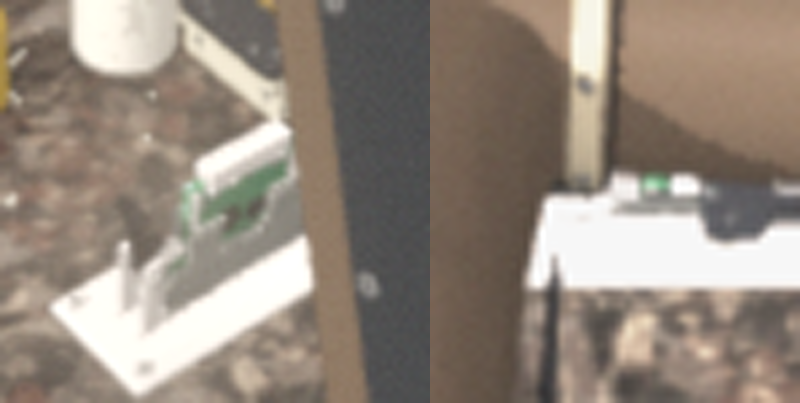

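View 10: the board stands in the slot and the left end is lowered. The arm hides the right lever. I continue in 1 mm steps, watching for the stop.

```bash
python3 -m jog '[[0,1,-0.3,0,0,0]]'|egrep 'eef|force';python3 -m jog '[[0,1,-0.3,0,0,0]]'|egrep 'eef|force';python3 -m jog '[[0,1,-0.3,0,0,0]]'|egrep 'eef|force'
```

```text
eef_pos: [0.54, -0.2323, 0.0953]
force: [-0.6, -2.9, 1.4]
eef_pos: [0.54, -0.2313, 0.0951]
force: [0.2, -3.9, 2.6]
eef_pos: [0.5401, -0.2309, 0.095]
force: [-0.3, -9.0, 2.9]
```

```bash
python3 -m jog '[[0,0.8,-0.2,0,0,0]]'|egrep 'eef|force';python3 -m jog '[[0,1,-0.2,0,0,0]]'|egrep 'eef|force'
```

```text
eef_pos: [0.54, -0.231, 0.0951]
force: [-0.4, -8.0, 1.5]
eef_pos: [0.54, -0.231, 0.0951]
force: [-0.3, -9.4, 1.6]
```

```bash
python3 -m jog '[[0,1.6,-0.2,0,0,0]]'|egrep 'eef|force';python3 -m jog '[[0,1.6,-0.2,0,0,0]]'|egrep 'eef|force'
```

```text
eef_pos: [0.54, -0.2308, 0.0951]
force: [-0.4, -13.7, -0.6]
eef_pos: [0.54, -0.2308, 0.0951]
force: [0.5, -13.4, 0.7]
```

```bash
python3 -m jog '[[0,-10,0,0,0,0],[0,-5,25,0,0,0],[0,0,40,0,0,0],[0,0,35,0,0,0],[0,45,0,0,0,0],[0,45,0,0,0,0],[0,45,0,0,0,0],[0,45,0,0,0,0],[0,45,0,0,0,0],[0,20,0,0,0,0],[0,0,0,0,0,0]]';python3 -c "
from h import *
delta(.54,-.03,.1,-.0127+np.pi/2)
a=grab('scene','s7.png');b=grab('top','t7.png')
cv2.imwrite('pics/c8.png',cv2.resize(a[160:235,250:350],(800,600),interpolation=2))"
```

```text
t: 22.55
eef_pos: [0.5338, 0.008, 0.1936]
ee_rot: [-3.135, 0.001, 1.557]
force: [-0.6, -0.9, -0.2]
width: 0.0006
pos [0.5338 0.008  0.1936] d_mm [  6.2 -38.  -93.6] rot [ 0.0005 -0.0065  0.0015] F [-0.6 -0.9 -0.2] w 0.0006 t 22.55
```

View pics/c8.png

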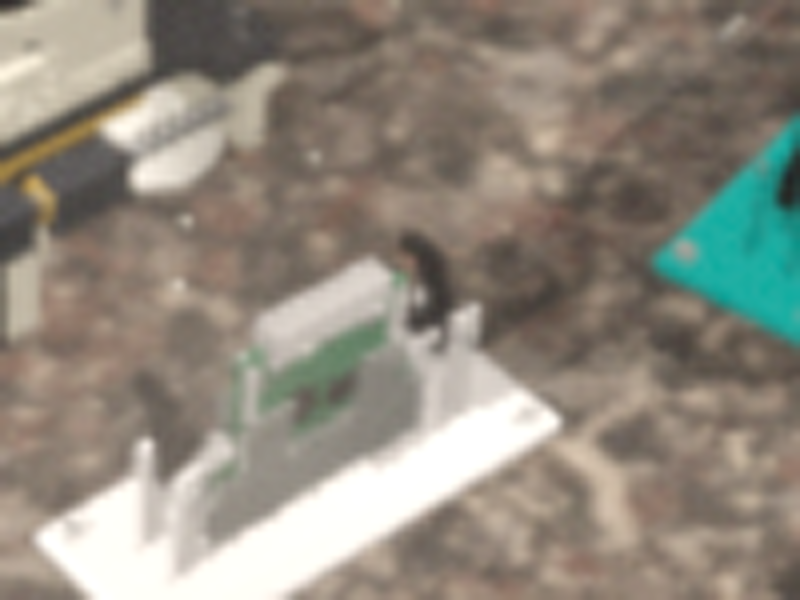

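View 11: the right lever leans inward, with its bar at about (410,245) and its handle foot at (430,325). The left lever is still part open, bar at (150,385). I compare these with predictions for several angles.

```bash
cat >> h.py <<'E'
def padrep(f,q,off,side):
    r=np.array([.5388,-.1549,0]);Q=Ro.from_euler('z',-.0127).as_matrix();ph=q-.35
    out=[]
    for x in(-.011,.011): out.append(proj('scene',r+Q@[x,side*(.072+.05*np.sin(ph)),.055+.05*np.cos(ph)]))
    return ((np.array(out)-off+.4)*f).round(0).tolist()
E
python3 - <<'E'
from h import *
for q in(0,.1,.2,.3): print('R',q,padrep(8,q,[250,160],-1))
for q in(.4,.5,.6,.7): print('L',q,padrep(8,q,[250,160],1))
a=cv2.imread('pics/s7.png');b=cv2.resize(a[160:235,250:350],(800,600),interpolation=2).max(2)
m=(b<62).astype(np.uint8);m[:200]=0;m[:,600:]=0
n,l,s,c=cv2.connectedComponentsWithStats(m)
print([(s[i].tolist(),c[i].round().tolist()) for i in range(1,n) if s[i][4]>150])
E
```

```text
R 0 [[440.0, 266.0], [402.0, 235.0]]
R 0.1 [[449.0, 258.0], [411.0, 227.0]]
R 0.2 [[458.0, 251.0], [421.0, 220.0]]
R 0.3 [[468.0, 245.0], [430.0, 214.0]]
L 0.4 [[183.0, 405.0], [146.0, 372.0]]
L 0.5 [[173.0, 412.0], [136.0, 378.0]]
L 0.6 [[162.0, 420.0], [126.0, 386.0]]
L 0.7 [[152.0, 428.0], [116.0, 394.0]]
[]
```

The right bar matches q≈0, so that lever is at its stop. By mirror symmetry the left stop should come at TCP y≈-0.079. Back to the left lever.

```bash
python3 -m jog '[[6,-14,-25,0,-0.0065,0.0015],[0,0,-30,0,0,0],[0,0,-25,0,0,0],[0,0,-8,0,0,0]]'>/dev/null;python3 -c "
from h import *
delta(.54,-.04,.097,-.0127+np.pi/2)"
```

```text
pos [ 0.5406 -0.012   0.1044] d_mm [ -0.6 -28.   -7.4] rot [-0.0008  0.0032  0.0051] F [-0.8 -0.5  0.6] w 0.0002 t 23.05
```

```bash
python3 -m jog '[[-0.6,-18,-6,0,0.003,0.005],[0,-15,0,0,0,0],[0,-5,0,0,0,0]]'|egrep 'eef|force';python3 -m jog '[[0,-3,0,0,0,0]]'|egrep 'eef|force'; python3 -m jog '[[0,-2.5,0,0,0,0]]'|egrep 'eef|force'
```

```text
eef_pos: [0.5395, -0.0534, 0.0977]
force: [0.8, 0.4, 0.5]
eef_pos: [0.5397, -0.0572, 0.0983]
force: [-2.3, 3.1, 2.1]
eef_pos: [0.5397, -0.0598, 0.0989]
force: [-1.9, 3.1, -0.5]
```

```bash
python3 -m jog '[[-0.3,-2.5,0,0,0,0]]'|egrep 'eef|force'; python3 -m jog '[[0,-2,-0.5,0,0,0]]'|egrep 'eef|force';python3 -m jog '[[0,-2,-0.5,0,0,0]]'|egrep 'eef|force';python3 -m jog '[[0,-1.5,-0.5,0,0,0]]'|egrep 'eef|force'
```

```text
eef_pos: [0.5395, -0.0621, 0.0993]
force: [-0.4, 2.4, -1.9]
eef_pos: [0.5397, -0.0639, 0.0992]
force: [-1.2, 2.8, 1.5]
eef_pos: [0.54, -0.0656, 0.0991]
force: [-1.0, 3.2, 1.7]
eef_pos: [0.5403, -0.067, 0.0989]
force: [-1.5, 3.1, 1.7]
```

```bash
python3 -m jog '[[0,-1.5,-0.5,0,0,0]]'|egrep 'eef|force'; python3 -m jog '[[0,-1.5,-0.4,0,0,0]]'|egrep 'eef|force';python3 -m jog '[[0,-1.5,-0.4,0,0,0]]'|egrep 'eef|force'
```

```text
eef_pos: [0.5405, -0.0684, 0.0987]
force: [-1.6, 2.2, 1.9]
eef_pos: [0.5408, -0.0699, 0.0984]
force: [-1.0, 2.5, 2.9]
eef_pos: [0.541, -0.0714, 0.098]
force: [-1.0, 1.7, 1.5]
```

```bash
python3 -m jog '[[-0.5,-1.5,-0.5,0,0,0]]'|egrep 'eef|force'; python3 -m jog '[[0,-1.5,-0.5,0,0,0]]'|egrep 'eef|force';python3 -m jog '[[0,-1.5,-0.5,0,0,0]]'|egrep 'eef|force'
```

```text
eef_pos: [0.5409, -0.073, 0.0976]
force: [0.5, 2.5, 2.9]
eef_pos: [0.5411, -0.0746, 0.0972]
force: [-1.0, 3.4, 2.1]
eef_pos: [0.5412, -0.0762, 0.0967]
force: [-0.0, 2.5, 2.0]
```

```bash
python3 -m jog '[[0,-1.2,-0.4,0,0,0]]'|egrep 'eef|force'; python3 -m jog '[[0,-1.2,-0.4,0,0,0]]'|egrep 'eef|force'
```

```text
eef_pos: [0.5412, -0.0776, 0.0962]
force: [-0.0, 2.6, 1.4]
eef_pos: [0.5413, -0.079, 0.0958]
force: [-0.0, 2.1, 2.1]
```

```bash
python3 -m jog '[[0,-1.2,-0.3,0,0,0]]'|egrep 'eef|force'; python3 -m jog '[[0,-1.2,-0.3,0,0,0]]'|egrep 'eef|force'; python3 -m jog '[[0,-1,-0.3,0,0,0]]'|egrep 'eef|force'
```

```text
eef_pos: [0.5413, -0.0802, 0.0955]
force: [-1.3, 6.5, 4.0]
eef_pos: [0.5415, -0.0807, 0.0953]
force: [-3.4, 13.8, 7.9]
eef_pos: [0.5415, -0.0806, 0.0953]
force: [-4.5, 12.4, 8.1]
```

```bash
python3 -m jog '[[0,10,0,0,0,0],[0,5,25,0,0,0],[0,30,40,0,0,0],[0,40,30,0,0,0],[0,45,0,0,0,0],[0,45,0,0,0,0],[0,0,0,0,0,0]]';python3 - <<'E'
from h import *
a=grab('scene','s8.png');b=grab('top','t8.png')
A=cv2.resize(a[160:235,250:330],(640,600),interpolation=2)
cv2.imwrite('pics/c9.png',np.hstack([cv2.resize(a[170:230,250:316],(440,400),interpolation=2),cv2.resize(b[190:235,240:280],(356,400),interpolation=2)]) if 0 else A)
r=np.array([.5388,-.1549,0]);Q=Ro.from_euler('z',-.0127).as_matrix()
for h in(0,.0045,.009):
  for n,l in[('bar+y far',(.007,.03,.09)),('bar+y near',(-.007,.03,.09)),('bar-y near',(-.007,-.03,.09)),('bar-y far',(.007,-.03,.09))]:
    print(h,n,((proj('scene',r+Q@(np.array(l)+[0,0,.02+h]))-[250,160]+.4)*8).round(0), (proj('top',r+Q@(np.array(l)+[0,0,.02+h]))).round(1))
for q in(0,.1,.2):print(q,padrep(8,q,[250,160],1),padrep(8,q,[250,160],-1))
E
```

```text
t: 25.75
eef_pos: [0.5389, 0.0987, 0.1927]
ee_rot: [3.14, -0.003, 1.55]
force: [-0.3, 0.0, -0.2]
width: 0.0003
0 bar+y far [245. 318.] [267.1 208.5]
0 bar+y near [268. 338.] [267.1 213.3]
0 bar-y near [387. 272.] [287.7 213.3]
0 bar-y far [363. 252.] [287.7 208.5]
0.0045 bar+y far [245. 309.] [267.1 208.3]
0.0045 bar+y near [269. 330.] [267.1 213.1]
0.0045 bar-y near [388. 263.] [287.8 213.1]
0.0045 bar-y far [364. 244.] [287.8 208.3]
0.009 bar+y far [246. 301.] [267.1 208.2]
0.009 bar+y near [270. 322.] [267.1 213. ]
0.009 bar-y near [389. 255.] [287.9 213. ]
0.009 bar-y far [365. 235.] [287.9 208.2]
0 [[224.0, 388.0], [187.0, 354.0]] [[440.0, 266.0], [402.0, 235.0]]
0.1 [[214.0, 391.0], [177.0, 357.0]] [[449.0, 258.0], [411.0, 227.0]]
0.2 [[204.0, 395.0], [167.0, 361.0]] [[458.0, 251.0], [421.0, 220.0]]
```

View pics/c9.png

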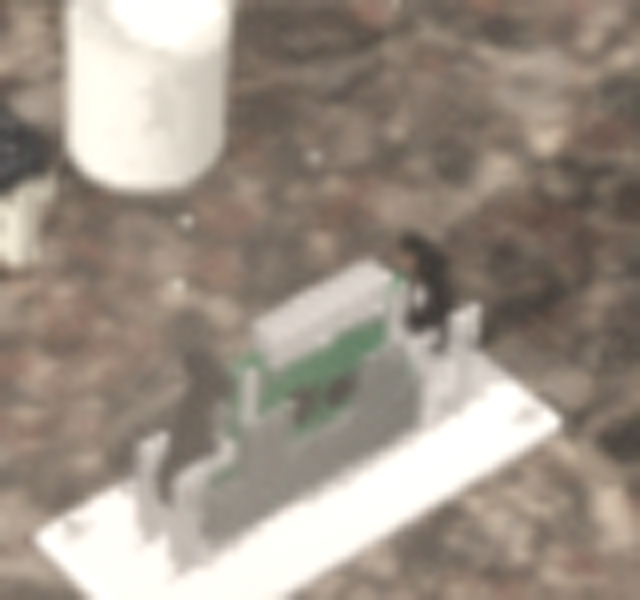

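View 12, the last: both levers lean inward, left bar at about (200,360) and right at (410,245). The bar's top corners, near (253,322) and (393,275), fit the fully home prediction. I check numerically how far each end sank since the board stood on the jaws (predicted about 2 px).

```bash
python3 - <<'E'
from h import *
g=lambda n:cv2.cvtColor(cv2.imread(f'pics/{n}.png'),cv2.COLOR_BGR2GRAY).astype(np.float32)
def up(i): return cv2.resize(i[180:240,255:325],None,fx=10,fy=10,interpolation=cv2.INTER_CUBIC)
R={n:up(g(n)) for n in('s4','s7','s8')}
# windows (native px, rel to 255,180): +y bar end, -y bar end, plate ref
W={'bar+y':(22,15,12,12),'bar-y':(36,7,10,12),'plate':(46,28,16,14)}
for a,b in(('s4','s7'),('s4','s8'),('s7','s8')):
  for k,(x,y,w,h) in W.items():
    t=R[b][y*10:(y+h)*10,x*10:(x+w)*10]; s=R[a][max(0,y*10-45):(y+h)*10+45,x*10-45:(x+w)*10+45]
    m=cv2.matchTemplate(s,t,cv2.TM_CCOEFF_NORMED);_,v,_,l=cv2.minMaxLoc(m)
    print(a,b,k,'moved px',(45-l[0])/10,(min(45,y*10)-l[1])/10,round(v,3))
s=cv2.imread('pics/s8.png');t0=cv2.imread('pics/t0.png');t8=cv2.imread('pics/t8.png')
d=cv2.absdiff(t0,t8).max(2)[120:170,130:320];print('bystander diff px',[(int((d[:,i:i+38]>50).sum())) for i in range(0,190,38)])
E
```

```text
s4 s7 bar+y moved px 0.8 1.8 0.937
s4 s7 bar-y moved px 0.2 2.4 0.956
s4 s7 plate moved px 0.0 0.3 0.962
s4 s8 bar+y moved px 0.7 2.0 0.943
s4 s8 bar-y moved px 0.1 2.6 0.957
s4 s8 plate moved px 0.1 0.1 0.983
s7 s8 bar+y moved px -0.1 0.1 0.982
s7 s8 bar-y moved px -0.1 0.1 0.996
s7 s8 plate moved px 0.0 -0.2 0.982
bystander diff px [173, 0, 0, 0, 0]
```

```bash
python3 - <<'E'
from h import *
t0=cv2.imread('pics/t0.png');t8=cv2.imread('pics/t8.png')
d=cv2.absdiff(t0,t8).max(2)[120:170,130:168]>50;y,x=np.nonzero(d);print('diff box',x.min()+130,x.max()+130,y.min()+120,y.max()+120)
for n in('t0','t1','t2','t3','t4','t6','t7','t8'):
    h=cv2.imread(f'pics/{n}.png');m=(h.min(2)>190).astype(np.uint8)[140:172,148:174]
    M=cv2.moments(m,True);print(n,M['m00'],(M['m10']/max(1,M['m00'])+148,M['m01']/max(1,M['m00'])+140))
print(t0[157,152:170].min(1),t8[157,152:170].min(1),t8[166,130:168:3].tolist())
E
```

```text
diff box 130 165 156 169
t0 222.0 (159.03603603603602, 155.03153153153153)
t1 216.0 (159.13425925925927, 155.125)
t2 225.0 (159.06666666666666, 155.0088888888889)
t3 226.0 (159.0929203539823, 155.03982300884957)
t4 225.0 (159.06666666666666, 155.0088888888889)
t6 225.0 (159.06666666666666, 155.0088888888889)
t7 216.0 (159.13425925925927, 155.125)
t8 166.0 (159.70481927710844, 153.4277108433735)
[246 247 247 247 247 247 247 247 247 247 247 247 246 246 246 229 175 134] [114 124 151 197 232 241 244 245 246 246 246 246 246 246 245 222 166 128] [[88, 90, 92], [137, 139, 144], [94, 96, 99], [88, 89, 92], [87, 89, 92], [90, 92, 92], [88, 86, 89], [85, 88, 91], [88, 89, 93], [87, 88, 93], [83, 86, 88], [97, 114, 133], [81, 98, 115]]
```

The jar is only partly hidden by the gripper in that view, so it hasn't moved, and the robot is clear of everything. I hand in.

```bash
python3 -c "
from h import *
workorder.job_done(); print(status.get_state()['t'])"
```

```text
the job is handed in; nothing more can be done
the job is handed in; nothing more can be done
```

The board is in the white rack with both levers swung fully in, and I handed the job in at about 26 s of the 72 s allowed. No verdict was reported.

**What I did:** I gripped the board by its bar, lifted it out of the rest and lowered it into the slot. I let go when it stood on the open jaws, about 8.7 mm above home. Then I swung the left lever to about 0.5 rad, the right lever to its stop, and the left lever to its stop, pushing with the back of the shut fingers.

**Last checks:**
- **Levers:** both stopped moving under about 13.5 N of inward push. The camera shows their cross bars where they should be when fully in, to within about 0.05 rad. That is coarser than the 0.03 rad required, so the stops are the stronger evidence.
- **Board:** compared with standing on the jaws, the bar's ends sank 2.0 and 2.6 px in the picture. Fully home should give about 2.1 px, and stopping at the contacts only about 1 px.
- **Bystanders:** the last overhead picture shows no change around the beakers and bottle. The gripper partly hides the jar there, but the jar is unmoved in all earlier pictures. The arm ended clear of everything.

**What disagreed:**
- **First descent:** the board rode up on a guide flare, at about 28 N through the board. I backed off and corrected 2.4 mm of sideways drift.
- **First push on the left lever:** it reached about 20 N because the finger was not rising with the bar, so I followed the arc instead.
- **Lever force:** I felt only 2–4 N before the stops instead of the expected 7–12 N. I relied on the picture check for the board being home.

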